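# Tip the copper fittings into the stock bin and park the tray

## Robot

A 7-joint arm with a two-finger parallel gripper is mounted at the origin on the work surface. World frame = base frame: x ahead of the robot, y to its left, z up, the work surface at z = 0. Lengths are in m, angles in degrees, forces in N, time in s.
With the tool pointing down it reaches from about 0.425 to 1.025 m from the base axis. Payload 9.4 kg.
Tool frame: the origin (TCP) lies on the mounting face of the last link; the fingertips stand 186 mm ahead of it and the grasp point (between the pads) lies 167 mm ahead of it; z points along the fingers, y is the line along which they close (so a half turn about z gives the same grasp; the last joint's range is limited). The gripper opens to 93 mm and grips with 3 to 60 N. Pads are 15 mm wide; open, the fingers measure 128 mm over their backs; the gripper's body (75 mm by 188 mm) begins 65 mm behind the grasp point.
Start: joints at [-70.17, 34.337, -0.143, 91.639, 0.103, 54.024, -4.572], TCP at [0.297, 0.661, 0.405] pointing down, gripper open.
Joint ranges: [-147.43, 147.43], [-19.82, 112.94], [-74.19, 73.91], [6.32, 146.72], [-59.91, 239.91], [6.04, 106.73], [-150.56, 150.56]. Speed limits (degrees/s): [127.2, 127.2, 172.46, 172.46, 180, 180, 180].

## Interface

Orientations are given as [roll, pitch, yaw] about the fixed x, y, z axes, in that order (R = Rz(yaw) Ry(pitch) Rx(roll)).
In Python, from cell import telemetry, camera, camera_params, workorder, models gives the robot as it stands.
- The arm moves only by the shell command python3 -m creep 'ROWS' [FORCE]. ROWS is JSON, a list of rows, each a list of 3 entries, a list of its own where there are three numbers: the opening, from 0 (shut) to 1 (fully open), then the shift along the tool's x, y, z in units of 0.04 m (1.0 is 0.04 m), then the turn about the tool's z in units of 0.15 rad (1.0 is 0.15 rad). A call has exactly 8 rows; each row shifts and turns the commanded pose from where the row before left it, along the tool's axes as they then stand; what a row does not reach is not made up. A row lasts 1/10 s, in which the tool goes at most 50 mm and 8.59 degrees, less where a joint would pass 70% of its speed; a pose out of reach is approached as far as the arm can. A call with a number of a shift or a turn outside -1 to 1 is refused whole. A call with a gripper value outside its range is refused whole. The fingers move at their own pace and stop on an object; FORCE is the grip in N (left out, the last holds). Time passes only in rows, so rows that do not move let the fingers close, or fill a call up. It gives the time, the measured TCP pose, the force, the opening and the grip force at its end, in the units of the state.
- telemetry.read_state(): the state, without advancing time (a new reading comes with each control period).
- camera(name): name is "scene" or "top" or "wrist"; returns the picture (420x560x3 uint8, blue, green, red); there is no depth.
- camera_params(name): a dict with "mtx" (3x3 intrinsics, pixels), "R" (3x3) and "t" (3): a world point X has camera coordinates R X + t. Camera axes: x right, y down, z forward; pixel columns grow to the right and rows downward; lengths in m; the calibration is good to about 2 mm. A picture is of the moment at which its call begins: read the wrist's pose just before it. camera_params takes no time and is no camera call; for the wrist camera it gives the pose at the moment of the call.
- workorder.close_job(): hands the job in; it is judged then, once.
Trained networks look in the newest picture that a camera, given by its name, has taken for a name from the list of things; names that differ only in an ending like _2 or _b are one class to them, and where a whole thing is asked for, a point or a joint stands for the part that bears it (a point fixed in the world has none). Each returns a list of dicts, best first, with "conf" (0 to 1); they miss things now and then, are a little off and sometimes report something else, mostly with a low value. They report only what shows in the picture. A call takes as long as a camera call. They do not tell look-alikes from the thing itself.
- models.search_frame(camera, query): "at" ([x, y, z] in m, in the coordinates of the camera as it stood for that picture, good to about 4 mm: the middle of the surface that is visible of it).
- models.tip_of(camera, query): "at" ([x, y, z] in m, in the coordinates of the camera as it stood for that picture, good to about 4 mm: a listed point, or the origin of a listed thing).
The state is a dict: "time": time; "qpos": joint angles; "qd": joint speeds; "joint_efforts": joint torques, N m; "tcp_pos": TCP position; "tcp_rot": TCP orientation; "force": force on the tool from outside, world axes, zero at the start; "ft_torque": the same for the moment, N m; "grip_width": opening from 0.0 (shut) to 1.0 (fully open); "grip_force": force on a finger pad.
Only numpy, scipy, OpenCV 4.12 (cv2) and the standard library are available. Lean on these libraries where they do the work, as an engineer would, in place of code of your own. Each camera call takes 0.05 s, during which the arm holds its last target. There are 200 camera calls.

## Task

Lift the open-mouthed steel tray by its handle without losing any of the four copper fittings off it, carry it over the stock bin and tip all four into the bin. Then set the empty tray upright, flat and fully down inside the rim of the low parking frame, either way round, and let go. Leave the jar, the hammer and the wire spool where they are.

Things in the scene. Friction and masses are not known exactly. Their poses are not given: they have to be found in the camera images.
- tray: loose plain steel tray, 190 long (its x) by 140 wide (its y), 4 thick, about 0.35 kg. Walls 45 high on both long sides and the +x end; the -x end is the mouth, open with no lip: friction alone (coefficient about 0.6) keeps the fittings in. Origin: centre of the underside, z up. Starts upright on the bench, left, middle or right of bin and frame
- tray_handle (a point): centre of the tray's rigid wooden handle bar, (0, 0, 105) mm in the tray's frame, same axes. The bar runs along the tray's y from side to side, 16 thick in x, 24 high, on strips rising from the side walls; 89 clear between tray floor and bar
- tray_mouth (a point): middle of the lower edge of the tray's open end, at (-95, 0, 0) mm in the tray's frame; same axes as the tray
- tee_a: copper tee fitting, 72 long run along its x, one 36 long branch along its +y, 28 thick; origin on the tube axes where they cross, so 14 above what it lies on; mass 0.06 to 0.13 kg, lies flat on the tray at the start
- tee_b: second copper tee fitting, same as tee_a; mass 0.06 to 0.13 kg, lies flat on the tray at the start
- elbow_a: copper right-angle elbow fitting, two legs 46 long along its +x and +y, 28 thick; origin on the tube axes at the corner, 14 above what it lies on; mass 0.06 to 0.13 kg, lies flat on the tray at the start
- elbow_b: second copper elbow fitting, same as elbow_a; mass 0.06 to 0.13 kg, lies flat on the tray at the start
- bin: blue-grey plastic open stock bin, fixed to the bench, 240 (its x) by 210 (its y) outside, walls and floor 5 thick, 80 high; the -x wall is lower, 60 high. Origin: centre of the underside; z up
- frame: low grey steel parking frame for the tray, fixed to the bench: flat floor with its top 6 above the bench, inside a rim 22 high; inner space 210 (its x) by 160 (its y), so the tray has 10 play on every side; outside 220 by 170. Origin: centre of the underside; z up
- jar: bystander: closed white jar, 68 across, 85 high; origin at the centre of its underside
- hammer: bystander: hammer, 210 long, lying on the bench with its handle to its -x; the origin is on its underside
- spool: bystander: brass wire spool standing on its flange, 90 across, 50 high; origin at the centre of its underside
Not all that is in view belongs to the job. What is shaped like the tee_b but turquoise or white is not meant.

How it is judged (in metres and radians):
On the way, in this order (a step that is already met when the one before it is completed fails the run):
1. the tray is lifted clear of the bench (underside over 40 mm up), no more than about 17 degrees off level, with all four fittings on it (height (world z) of tray above 0.04 m and angle between tray's own z axis and vertical below 0.3 rad and z of tee_a in the frame of tray between 0 and 0.06 m and x of tee_a in the frame of tray between -0.1 and 0.1 m and y of tee_a in the frame of tray between -0.07 and 0.07 m and z of tee_b in the frame of tray between 0 and 0.06 m and x of tee_b in the frame of tray between -0.1 and 0.1 m and y of tee_b in the frame of tray between -0.07 and 0.07 m and z of elbow_a in the frame of tray between 0 and 0.06 m and x of elbow_a in the frame of tray between -0.1 and 0.1 m and y of elbow_a in the frame of tray between -0.07 and 0.07 m and z of elbow_b in the frame of tray between 0 and 0.06 m and x of elbow_b in the frame of tray between -0.1 and 0.1 m and y of elbow_b in the frame of tray between -0.07 and 0.07 m), for 0.2 s.
2. the tray is tipped by more than about 29 degrees with its mouth over the bin (within 140 mm of the bin's centre, seen from above) (angle between tray's own z axis and vertical above 0.5 rad and horizontal distance between tray_mouth and bin below 0.14 m), for 0.2 s.
At the end, for the whole second after the job is handed in: All four fittings lie inside the stock bin, below its rim. The tray is seated in the parking frame: within 18 mm of its centre along each frame axis, under 4 mm above its floor, under 0.06 rad off level and within 0.2 rad of its direction, either way round. All at rest (under 20 mm/s) (z of tee_a in the frame of bin between 0 and 0.075 m and x of tee_a in the frame of bin between -0.118 and 0.118 m and y of tee_a in the frame of bin between -0.103 and 0.103 m and z of tee_b in the frame of bin between 0 and 0.075 m and x of tee_b in the frame of bin between -0.118 and 0.118 m and y of tee_b in the frame of bin between -0.103 and 0.103 m and z of elbow_a in the frame of bin between 0 and 0.075 m and x of elbow_a in the frame of bin between -0.118 and 0.118 m and y of elbow_a in the frame of bin between -0.103 and 0.103 m and z of elbow_b in the frame of bin between 0 and 0.075 m and x of elbow_b in the frame of bin between -0.118 and 0.118 m and y of elbow_b in the frame of bin between -0.103 and 0.103 m and x of tray in the frame of frame between -0.018 and 0.018 m and y of tray in the frame of frame between -0.018 and 0.018 m and z of tray in the frame of frame below 0.01 m and angle between tray's own z axis and vertical below 0.06 rad and angle between the x axis of tray and the x axis of frame, either way round below 0.2 rad and linear speed of each of tee_a, tee_b, elbow_a, elbow_b, tray below 0.02 m/s); the robot touches nothing.
It fails at once if the jar is pushed more than 30 mm from its place (distance of jar from where it was at the start of the episode above 0.03 m).
It fails at once if the hammer is pushed more than 30 mm from its place (distance of hammer from where it was at the start of the episode above 0.03 m).
It fails at once if the spool is pushed more than 30 mm from its place (distance of spool from where it was at the start of the episode above 0.03 m).
It also fails if it takes over 72 s, if anything falls off the work surface, if the arm or the gripper's body presses on something with over 40 N, if the wrist force passes 120 N, or if a joint passes its speed limit or range.

## Working session

There is one attempt and no reset: what is moved stays moved. The work goes in short steps, Python scripts to look and compute and a shell command to move; the robot and the scene stay as the last step left them, time stands still between calls to the robot, and variables do not carry over. Pictures are saved under pics/ and viewed, at most 10 in all, crops included, and the job is handed in when it is done.

```bash
mkdir -p pics; ls
python3 - <<'E'
from cell import telemetry, camera, camera_params, models
import cv2, numpy as np
print(telemetry.read_state())
for c in ["scene","top"]:
    im=camera(c); cv2.imwrite(f"pics/{c}0.png",im)
    p=camera_params(c); R=np.array(p["R"]);t=np.array(p["t"])
    print(c,"campos",-R.T@t)
    for q in ["tray","tray_handle","tray_mouth","bin","frame","tee_a","elbow_a","jar","hammer","spool"]:
        for d in models.tip_of(c,q)[:4]:
            print(q,round(d["conf"],2),(R.T@(np.array(d["at"])-t)).round(3))
E
```

```text
pics
{'time': 0.0, 'qpos': array([-70.16843566,  34.38525261,  -0.14622255,  91.6795851 ,
         0.10357238,  54.0255706 ,  -4.57394801]), 'qd': array([ 0.00224381,  0.03472178, -0.05660795, -0.05172489,  0.01151787,
       -0.10321353,  0.0691081 ]), 'joint_efforts': array([-9.24181550e-04, -7.65047479e+01,  1.49672057e+00, -2.52369046e+01,
       -5.24103153e-02,  1.67498452e-02,  1.36511667e-04]), 'tcp_pos': array([0.2974039 , 0.66097657, 0.40385874]), 'tcp_rot': array([-1.79910101e+02,  8.33883501e-03,  1.55776138e+02]), 'force': array([-0.03526597,  0.58025437, -1.15952754]), 'ft_torque': array([-0.01586705, -0.01942268, -0.04700764]), 'grip_force': 0.0, 'grip_width': 0.9988349462417704}
scene campos [ 1.36402599 -0.89886518  0.88183703]
tray 0.77 [ 0.541 -0.364  0.001]
tray_handle 0.56 [ 0.543 -0.36   0.104]
tray_mouth 0.71 [ 0.446 -0.36  -0.002]
tray_mouth 0.35 [ 0.586 -0.347  0.016]
bin 0.84 [0.551 0.36  0.001]
bin 0.53 [ 0.479 -0.35   0.016]
frame 0.79 [0.521 0.014 0.   ]
frame 0.28 [ 0.443 -0.362 -0.002]
frame 0.21 [ 0.567 -0.41   0.016]
tee_a 0.81 [ 0.5   -0.408  0.019]

[... 168 characters left out ...]
]
hammer 0.72 [ 0.783 -0.006  0.001]
spool 0.92 [0.764 0.188 0.004]
top campos [ 0.52517776 -0.08023638  1.18202897]
tray 0.96 [ 0.54  -0.364 -0.002]
tray_handle 0.75 [ 0.539 -0.365  0.103]
tray_mouth 0.89 [ 0.445 -0.357 -0.002]
bin 0.9 [0.552 0.364 0.001]
frame 0.91 [ 0.516  0.016 -0.002]
tee_a 0.98 [ 0.493 -0.406  0.019]
tee_a 0.96 [ 0.56  -0.212  0.013]
tee_a 0.9 [ 0.707 -0.336  0.015]
tee_a 0.87 [ 0.583 -0.348  0.018]
elbow_a 0.84 [ 0.477 -0.345  0.013]
elbow_a 0.76 [ 0.561 -0.413  0.018]
jar 0.58 [ 0.728 -0.203  0.001]
hammer 0.68 [ 0.784 -0.005  0.002]
spool 0.74 [ 0.496 -0.408  0.021]
spool 0.59 [ 0.764  0.189 -0.003]
spool 0.41 [ 0.584 -0.35   0.016]
spool 0.19 [ 0.561 -0.411  0.015]
```

View pics/top0.png

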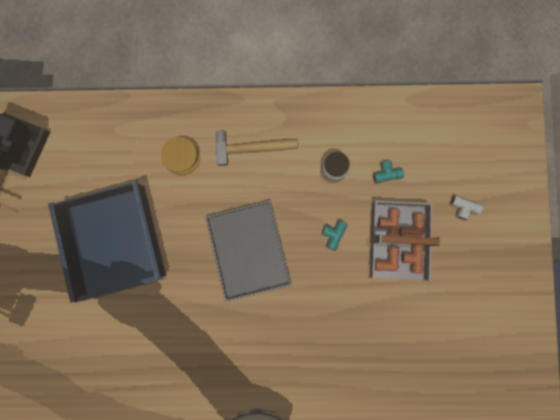

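View pics/scene0.png

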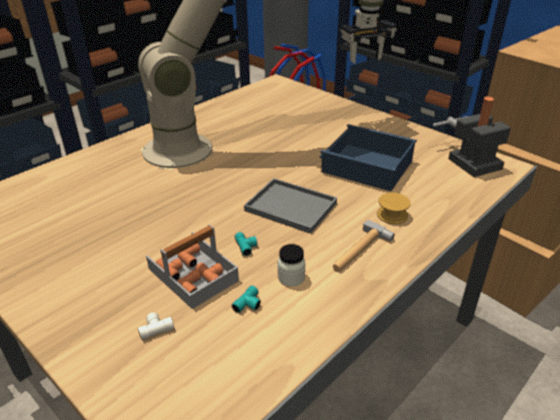

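Top view (up = +x, left = +y): tray near (403,240) with its mouth at the bottom (−x). Frame is at (248,250) and bin at (108,240), both yawed by roughly 12–15°. The look-alike tees lie outside the tray. I still need the yaws and which bin wall is low.

Run:
```python
import cv2
a=cv2.imread("pics/top0.png"); s=cv2.imread("pics/scene0.png")
A=cv2.resize(a[165:315,40:300],None,fx=3,fy=3,interpolation=cv2.INTER_CUBIC)[:, :780]
cv2.imwrite("pics/c1.png",A)
B=cv2.resize(s[110:210,300:440],None,fx=3.9,fy=3.9,interpolation=cv2.INTER_CUBIC)
cv2.imwrite("pics/c2.png",B)
```

```text
(no output)
```

View pics/c1.png

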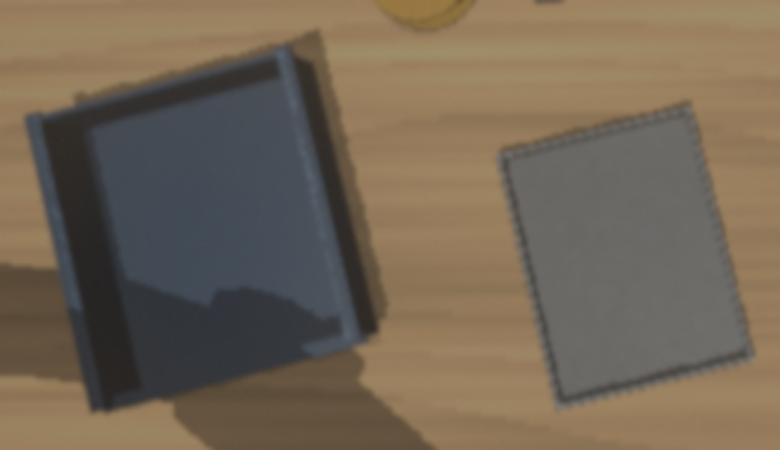

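View pics/c2.png

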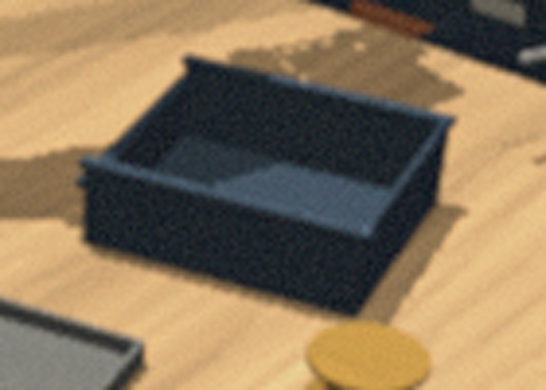

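Bin: low wall (crop bottom) faces the robot, and the far wall is 80 high. Frame corners in the crop are at (500,152), (690,105), (752,353) and (560,405). I'll back-project them.

```bash
cat > h.py <<'E'
import numpy as np
from cell import telemetry, camera, camera_params, models
def back(c,px,z):
    p=camera_params(c);R=np.array(p["R"]);t=np.array(p["t"]);K=np.array(p["mtx"])
    o=-R.T@t; d=R.T@np.linalg.solve(K,[px[0],px[1],1.]); return o+d*(z-o[2])/d[2]
def find(c,q,n=3):
    p=camera_params(c);R=np.array(p["R"]);t=np.array(p["t"])
    return [(round(d["conf"],2),(R.T@(np.array(d["at"])-t)).round(4)) for d in models.tip_of(c,q)[:n]]
def togo(target,gp_z):
    """target xy of grasp point, grasp height: remaining shift in tool units"""
    from scipy.spatial.transform import Rotation as Ro
    s=telemetry.read_state(); R=Ro.from_euler('xyz',s['tcp_rot'],degrees=True).as_matrix()
    g=s['tcp_pos']+R@[0,0,.167]
    d=np.array([*target,gp_z])-g
    print("grasp",g.round(4),"rot",s['tcp_rot'].round(2),"world d",d.round(4),"tool units",(R.T@d/.04).round(2),"grip",round(s['grip_width'],3),round(s['grip_force'],1),"F",s['force'].round(1),"t",round(s['time'],2))
E
python3 - <<'E'
from h import *
f=lambda L,z:np.array([back("top",(x/3+40,y/3+165),z) for x,y in L])[:,:2]
b=f([(30,117),(288,48),(355,340),(98,408)],.08); r=f([(500,152),(690,105),(752,353),(560,405)],.022)
for P in (b,r):
    print(P.round(3).tolist(),P.mean(0).round(4),[np.linalg.norm(P[i]-P[i-1]).round(3) for i in range(4)])
    for i,j in((3,0),(2,1)): d=P[j]-P[i]; print(np.degrees(np.arctan2(d[1],d[0])).round(1))
    for i,j in((1,0),(2,3)): d=P[j]-P[i]; print(np.degrees(np.arctan2(d[1],d[0])).round(1)-90)
t=np.array([back("top",p,.045) for p in [(376,202),(372,278)]]);d=t[0]-t[1];print(t,np.degrees(np.arctan2(d[1],d[0])))
togo((.541,-.364),.105)
E
```

```text
[[0.637, 0.492], [0.69, 0.283], [0.456, 0.226], [0.404, 0.43]] [0.5467 0.3577] [np.float64(0.24), np.float64(0.215), np.float64(0.241), np.float64(0.211)]
14.8
13.7
14.400000000000006
14.200000000000003
[[0.608, 0.121], [0.646, -0.039], [0.439, -0.089], [0.397, 0.071]] [0.5226 0.0157] [np.float64(0.217), np.float64(0.165), np.float64(0.213), np.float64(0.165)]
13.5
13.5
13.299999999999997
14.5
[[ 0.6357097  -0.30191007  0.045     ]
 [ 0.44991308 -0.28715418  0.045     ]] -4.540876000820209
grasp [0.2975 0.6612 0.2377] rot [180.     0.   155.77] world d [ 0.2435 -1.0252 -0.1327] tool units [-16.07 -20.87   3.32] grip 1.001 0.0 F [-1.  -0.3 -0.3] t 1.1
```

```bash
python3 -m creep '[[1,[0,0,0],1],[1,[0,0,0],1],[1,[0,0,0],1],[1,[0,0,0],1],[1,[0,0,0],1],[1,[0,0,0],1],[1,[0,0,0],1],[1,[0,0,0],1]]' 40; python3 -c "
from h import *
togo((.541,-.364),.22)"
```

```text
time: 1.9
tcp_pos: [0.2974, 0.6612, 0.4048]
tcp_rot: [-180.0, -0.0, 86.7]
force: [-0.9, 0.2, 0.0]
grip_width: 0.999
grip_force: 0.0
grasp [0.2974 0.6612 0.2378] rot [-1.800e+02 -1.000e-02  8.668e+01] world d [ 0.2436 -1.0252 -0.0178] tool units [-25.23   7.57   0.44] grip 0.999 0.0 F [-0.9  0.2  0. ] t 1.9
```

```bash
python3 -m creep '[[1,[-1,0.5,0],0],[1,[-1,0.5,0],0],[1,[-1,0.5,0],0],[1,[-1,0.5,0],0],[1,[-1,0.5,0],0],[1,[-1,0.5,0],0],[1,[-1,0.5,0],0],[1,[-1,0.5,0],0]]' ; python3 -m creep '[[1,[-1,0.4,0],0],[1,[-1,0.4,0],0],[1,[-1,0.4,0],0],[1,[-1,0.4,0],0],[1,[-1,0.4,0],0],[1,[-1,0.4,0],0],[1,[-1,0.4,0],0],[1,[-1,0.4,0],0]]'; python3 -m creep '[[1,[-1,0,0],0],[1,[-1,0,0],0],[1,[-1,0,0],0],[1,[-1,0,0],0],[1,[-1,0,0],0],[1,[-1,0,0],0],[1,[-1,0,0],0],[1,[-0.5,0,0],0]]'; python3 -c "
from h import *
togo((.541,-.364),.22)
import cv2
p=telemetry.read_state(); 
im=camera('top'); cv2.imwrite('pics/top1.png',im)
print(find('top','tray_handle'),find('top','tray'),find('top','tray_mouth'))
im=camera('wrist'); cv2.imwrite('pics/w1.png',im)
print(find('wrist','tray_handle'),find('wrist','tray'),find('wrist','tray_mouth'))
"
```

```text
time: 2.7
tcp_pos: [0.4411, 0.3317, 0.405]
tcp_rot: [180.0, -0.0, 87.0]
force: [1.6, 0.9, -0.5]
grip_width: 1.003
grip_force: 0.0
time: 3.5
tcp_pos: [0.5522, 0.0054, 0.405]
tcp_rot: [180.0, -0.0, 87.0]
force: [-0.1, 0.5, 0.7]
grip_width: 1.001
grip_force: 0.0
time: 4.3
tcp_pos: [0.5353, -0.2963, 0.4051]
tcp_rot: [180.0, 0.1, 86.8]
force: [0.2, -0.2, 0.9]
grip_width: 0.995
grip_force: 0.0
grasp [ 0.5354 -0.2966  0.2381] rot [1.7996e+02 1.0000e-01 8.6820e+01] world d [ 0.0056 -0.0674 -0.0181] tool units [-1.67  0.23  0.46] grip 0.995 0.0 F [ 0.2 -0.2  0.9] t 4.3
[] [(0.73, array([ 0.5375, -0.3629, -0.0023]))] []
[(0.69, array([ 0.5469, -0.3596,  0.1084]))] [(0.61, array([ 0.5435, -0.3565,  0.0048]))] [(0.83, array([ 0.4478, -0.3544, -0.0024]))]
```

```bash
python3 -m creep '[[1,[-0.7,0.1,0],0],[1,[-0.6,0.1,0],0],[1,[-0.4,0,0],0],[1,[0,0,0],0],[1,[0,0,0],0],[1,[0,0,0],0],[1,[0,0,0],0],[1,[0,0,0],0]]'; python3 -c "
from h import *
import cv2
im=camera('wrist'); cv2.imwrite('pics/w2.png',im)
for q in ['tray_handle','tray','tray_mouth']:
  print(q,find('wrist',q))
togo((.541,-.362),.105)
"
```

```text
time: 5.5
tcp_pos: [0.5409, -0.36, 0.4048]
tcp_rot: [180.0, -0.0, 87.1]
force: [-0.4, 1.1, -0.0]
grip_width: 0.999
grip_force: 0.0
tray_handle [(0.73, array([ 0.5465, -0.3594,  0.106 ]))]
tray [(0.74, array([ 0.5451, -0.3528,  0.0025]))]
tray_mouth [(0.72, array([ 0.5656, -0.4087,  0.0158])), (0.57, array([ 0.4468, -0.359 , -0.0051]))]
grasp [ 0.5408 -0.3607  0.2378] rot [179.99   0.    87.03] world d [ 0.0002 -0.0013 -0.1328] tool units [-0.03  0.01  3.32] grip 0.997 0.0 F [0.7 0.9 1.3] t 5.7
```

View pics/w2.png

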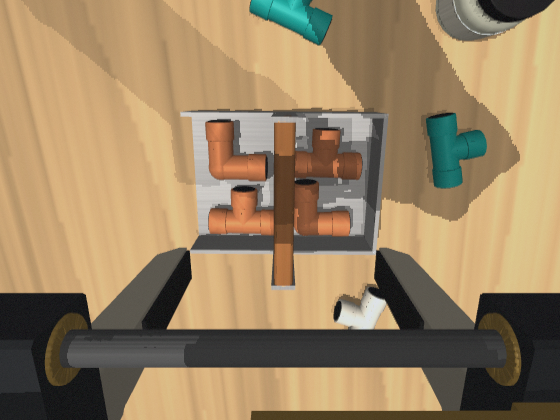

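Wrist view: bar spans (284,122)–(284,288), aligned with the tool. The mouth is on the left and all four fittings are in. Lowering and gripping.

```bash
python3 -m creep '[[1,[0,0,0.6],0],[1,[0,0,0.8],0],[1,[0,0,0.8],0],[1,[0,0,0.7],0],[1,[0,0,0.4],0],[0.6,[0,0,0],0],[0.3,[0,0,0],0],[0,[0,0,0],0]]' 40; python3 -m creep '[[0,[0,0,0],0],[0,[0,0,0],0],[0,[0,0,0],0],[0,[0,0,0],0],[0,[0,0,0],0],[0,[0,0,0],0],[0,[0,0,0],0],[0,[0,0,0],0]]' 40;  python3 -c "
from h import *
togo((.541,-.362),.105)"
```

```text
time: 6.5
tcp_pos: [0.5411, -0.3613, 0.2742]
tcp_rot: [179.9, 0.1, 87.0]
force: [-0.7, -0.0, 0.1]
grip_width: 0.791
grip_force: 0.0
time: 7.3
tcp_pos: [0.541, -0.3609, 0.2728]
tcp_rot: [180.0, 0.0, 87.0]
force: [0.9, 0.3, 0.2]
grip_width: 0.168
grip_force: 40.0
grasp [ 0.5411 -0.3609  0.1058] rot [1.7996e+02 1.0000e-02 8.7020e+01] world d [-0.0001 -0.0011 -0.0008] tool units [-0.03 -0.    0.02] grip 0.168 40.0 F [0.9 0.3 0.2] t 7.3
```

```bash
python3 -m creep '[[0,[0,0,-0.05],0],[0,[0,0,-0.15],0],[0,[0,0,-0.25],0],[0,[0,0,-0.35],0],[0,[0,0,-0.35],0],[0,[0,0,-0.3],0],[0,[0,0,-0.2],0],[0,[0,0,-0.1],0]]' ; python3 -c "
from h import *
import cv2
togo((.541,-.362),.105)
im=camera('wrist'); cv2.imwrite('pics/w3.png',im)
for q in ['tray_handle','tray','tray_mouth']: print(q,find('wrist',q))
"
```

```text
time: 8.1
tcp_pos: [0.5408, -0.3609, 0.3441]
tcp_rot: [179.9, 0.0, 87.0]
force: [-0.7, 0.1, -7.7]
grip_width: 0.166
grip_force: 40.0
grasp [ 0.541  -0.361   0.1771] rot [1.7992e+02 3.0000e-02 8.7020e+01] world d [-0.     -0.001  -0.0721] tool units [-0.02 -0.    1.8 ] grip 0.166 40.0 F [-0.7  0.1 -7.7] t 8.1
tray_handle [(0.63, array([ 0.5422, -0.3616,  0.1782]))]
tray [(0.92, array([ 0.5453, -0.3579,  0.0735]))]
tray_mouth [(0.61, array([ 0.4452, -0.3577,  0.0651]))]
```

View pics/w3.png

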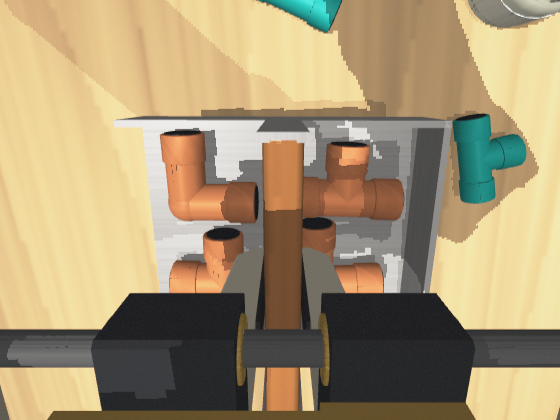

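Tray is level, all four fittings are on it, and the underside is about 72 mm up. Carrying on.

```bash
python3 -m creep '[[0,[0,0,-0.2],0],[0,[0.1,0,-0.4],0],[0,[0.2,0,-0.4],0],[0,[0.35,0,-0.4],0],[0,[0.5,0,-0.4],0],[0,[0.65,0,-0.3],0],[0,[0.75,0,-0.15],0],[0,[0.75,0,0],0]]'; python3 -m creep '[[0,[0.8,0,0],0],[0,[0.8,0,0],0],[0,[0.8,0,0],0],[0,[0.8,0,0],-0.1],[0,[0.8,0,0],-0.25],[0,[0.8,0,0],-0.3],[0,[0.8,0,0],-0.3],[0,[0.8,0,0],-0.3]]';python3 -m creep '[[0,[0.8,0,0],-0.3],[0,[0.8,0,0],-0.25],[0,[0.8,0,0],-0.2],[0,[0.8,0,0],0],[0,[0.7,0,0],0],[0,[0.6,0,0],0],[0,[0.5,0,0],0],[0,[0.4,0,0],0]]'; python3 -c "
from h import *
togo((.6217,.3785),.26)"
```

```text
time: 9.1
tcp_pos: [0.5475, -0.227, 0.4353]
tcp_rot: [179.8, -0.0, 87.1]
force: [0.5, 0.7, -8.0]
grip_width: 0.173
grip_force: 40.0
time: 9.9
tcp_pos: [0.5503, 0.0289, 0.4342]
tcp_rot: [179.9, -0.0, 97.9]
force: [0.3, -0.1, -7.3]
grip_width: 0.172
grip_force: 40.0
time: 10.7
tcp_pos: [0.5032, 0.2394, 0.434]
tcp_rot: [179.9, -0.1, 104.3]
force: [-0.6, 0.4, -7.8]
grip_width: 0.171
grip_force: 40.0
grasp [0.5034 0.2396 0.267 ] rot [ 1.7994e+02 -6.0000e-02  1.0432e+02] world d [ 0.1183  0.1389 -0.007 ] tool units [2.63 3.73 0.18] grip 0.171 40.0 F [-0.6  0.4 -7.8] t 10.7
```

```bash
python3 -m creep '[[0,[0.4,0.2,0],0],[0,[0.4,0.4,0],0],[0,[0.4,0.6,0],0],[0,[0.4,0.7,0],0],[0,[0.4,0.7,0],0],[0,[0.3,0.6,0],0],[0,[0.2,0.35,0],0],[0,[0.1,0.2,0],0]]'; python3 -c "
from h import *
import cv2
cv2.imwrite('pics/top2.png',camera('top'))
for q in ['tray_handle','tray','tray_mouth','bin']: print(q,find('top',q))
cv2.imwrite('pics/sc2.png',camera('scene'))
for q in ['tray_handle','tray','tray_mouth','bin']: print(q,find('scene',q))
togo((.6217,.3785),.19)"
```

```text
time: 11.5
tcp_pos: [0.6254, 0.3765, 0.4323]
tcp_rot: [180.0, 0.0, 104.2]
force: [-0.2, 0.2, -7.9]
grip_width: 0.165
grip_force: 40.0
tray_handle [(0.92, array([0.6233, 0.3739, 0.264 ])), (0.31, array([0.5606, 0.3734, 0.1731]))]
tray [(0.83, array([0.6229, 0.3722, 0.1584]))]
tray_mouth [(0.71, array([0.5318, 0.3512, 0.158 ]))]
bin [(0.63, array([5.537e-01, 3.583e-01, 2.000e-04]))]
tray_handle [(0.77, array([0.6268, 0.3763, 0.2623]))]
tray [(0.86, array([0.6255, 0.3737, 0.1602]))]
tray_mouth [(0.81, array([0.5293, 0.3471, 0.1588])), (0.65, array([0.7659, 0.1857, 0.0054]))]
bin [(0.56, array([0.5488, 0.3625, 0.0007]))]
grasp [0.6242 0.3746 0.2661] rot [ 1.7999e+02 -1.0000e-02  1.0420e+02] world d [-0.0025  0.0039 -0.0761] tool units [ 0.11 -0.04  1.9 ] grip 0.171 40.0 F [ 0.2 -0.3 -6.3] t 12.0
```

View pics/sc2.png

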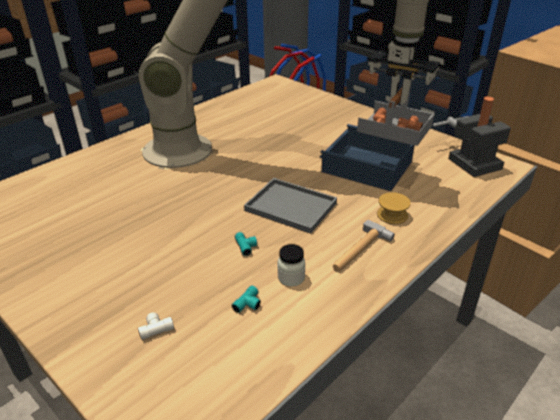

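Tray is over the bin's far wall with its mouth inward and the fittings in. Lowering until it is just above the wall, then pivoting on it with a softer grip.

```bash
python3 -m creep '[[0,[0.1,0,0.1],0],[0,[0,0,0.25],0],[0,[0,0,0.35],0],[0,[0,0,0.4],0],[0,[0,0,0.35],0],[0,[0,0,0.25],0],[0,[0,0,0.15],0],[0,[0,0,0.1],0]]' 30;python3 -m creep '[[0,[0,0,0.05],0],[0,[0,0,0.05],0],[0,[0,-0.06,0.05],0],[0,[0,-0.1,0.06],0],[0,[0,-0.1,0.06],0],[0,[0,-0.1,0.06],0],[0,[0,0,0],0],[0,[0,0,0],0]]' 15; python3 -c "
from h import *
togo((.6217,.3785),.19)
cv=__import__('cv2');cv.imwrite('pics/sc3.png',camera('scene'))
for q in ['tray_handle','tray','tray_mouth']: print(q,find('scene',q))"
```

```text
time: 12.8
tcp_pos: [0.6236, 0.3788, 0.354]
tcp_rot: [-180.0, 0.0, 104.2]
force: [-0.2, 0.4, -7.2]
grip_width: 0.17
grip_force: 30.0
time: 13.6
tcp_pos: [0.6098, 0.3752, 0.3454]
tcp_rot: [179.8, -0.1, 104.2]
force: [-7.2, -4.4, 15.6]
grip_width: 0.198
grip_force: 15.0
grasp [0.6103 0.3756 0.1784] rot [ 1.798e+02 -9.000e-02  1.042e+02] world d [0.0114 0.0029 0.0116] tool units [ 0.    0.29 -0.29] grip 0.198 15.0 F [-7.2 -4.4 15.6] t 13.6
tray_handle [(0.79, array([0.6143, 0.3782, 0.1803])), (0.54, array([0.7661, 0.1859, 0.0024]))]
tray [(0.82, array([0.6246, 0.374 , 0.0748]))]
tray_mouth [(0.58, array([0.5284, 0.3509, 0.0587])), (0.2, array([0.7656, 0.1901, 0.0028]))]
```

```bash
python3 -m creep '[[0,[0,-0.1,0.05],0],[0,[0,-0.1,0.07],0],[0,[0,-0.12,0.09],0],[0,[0,-0.12,0.09],0],[0,[0,-0.12,0.1],0],[0,[0,-0.12,0.1],0],[0,[0,-0.1,0.1],0],[0,[0,0,0],0]]' 10; python3 -c "
from h import *
togo((.6217,.3785),.19)
cv=__import__('cv2');cv.imwrite('pics/sc4.png',camera('scene'))
for q in ['tray_handle','tray','tray_mouth','tee_a','elbow_a']: print(q,find('scene',q,5))"
```

```text
time: 14.6
tcp_pos: [0.5791, 0.3677, 0.3172]
tcp_rot: [180.0, 0.0, 104.2]
force: [-1.5, -0.8, 1.1]
grip_width: 0.263
grip_force: 10.0
grasp [0.5791 0.3677 0.1502] rot [179.99   0.   104.22] world d [0.0426 0.0108 0.0398] tool units [-0.    1.1  -0.99] grip 0.263 10.0 F [-1.5 -0.8  1.1] t 14.6
tray_handle [(0.62, array([0.5775, 0.368 , 0.1549]))]
tray [(0.73, array([0.6295, 0.3778, 0.0609]))]
tray_mouth [(0.56, array([0.5472, 0.355 , 0.0148]))]
tee_a [(0.87, array([ 0.5582, -0.2081,  0.018 ])), (0.86, array([ 0.7019, -0.3403,  0.0139])), (0.67, array([ 0.6285, -0.534 ,  0.0145])), (0.56, array([0.6528, 0.4028, 0.096 ]))]
elbow_a [(0.44, array([0.5636, 0.3739, 0.0447]))]
```

```bash
python3 -m creep '[[0,[0,0,0],0],[0,[0,0,0],0],[0,[0,0,-0.2],0],[0,[0,0.15,-0.25],0],[0,[0,0.25,-0.18],0],[0,[0,0.17,0],0],[0,[0,0,0.1],0],[0,[0,0,0.1],0]]' 25; python3 -c "
from h import *
togo((.6217,.3785),.19)
cv=__import__('cv2');cv.imwrite('pics/sc5.png',camera('scene')); cv.imwrite('pics/w5.png',camera('wrist'))
for q in ['tray_handle','tray','tray_mouth','tee_a','elbow_a']: print(q,find('scene',q,5),find('wrist',q,5))
"
```

```text
time: 15.7
tcp_pos: [0.5994, 0.3731, 0.3397]
tcp_rot: [-179.7, -0.1, 104.2]
force: [-24.7, -9.0, 38.7]
grip_width: 0.185
grip_force: 25.0
grasp [0.5985 0.3732 0.1727] rot [-1.7971e+02 -1.1000e-01  1.0425e+02] world d [0.0232 0.0053 0.0173] tool units [-0.01  0.59 -0.43] grip 0.185 25.0 F [-24.7  -9.   38.7] t 15.7
tray_handle [(0.73, array([0.5998, 0.3747, 0.1817]))] []
tray [(0.95, array([0.6066, 0.3733, 0.0737])), (0.69, array([7.648e-01, 1.862e-01, 2.000e-04]))] [(0.97, array([0.6091, 0.3777, 0.0771]))]
tray_mouth [(0.84, array([0.5146, 0.3464, 0.0682])), (0.52, array([0.6067, 0.374 , 0.0755])), (0.4, array([0.5992, 0.373 , 0.1841]))] [(0.57, array([0.5147, 0.3471, 0.0639]))]
tee_a [(0.87, array([ 0.7052, -0.3416,  0.0135])), (0.87, array([ 0.6288, -0.5314,  0.016 ])), (0.7, array([ 0.557 , -0.2082,  0.0145])), (0.62, array([0.6408, 0.3997, 0.0974])), (0.44, array([0.5795, 0.3164, 0.0911]))] [(0.93, array([0.5773, 0.3227, 0.0931])), (0.72, array([0.6409, 0.3999, 0.098 ]))]
elbow_a [(0.57, array([0.5393, 0.3661, 0.0895])), (0.53, array([0.6424, 0.3338, 0.0922])), (0.16, array([0.6421, 0.4006, 0.094 ]))] []
```

View pics/w5.png

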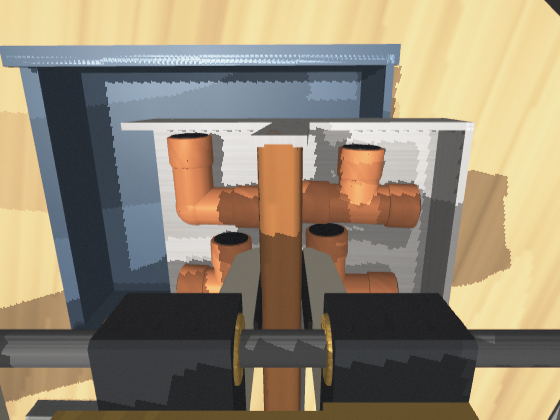

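Tightening the grip squared the tray up again (nearly level, all four fittings still aboard). I'll shift so the wall contact is nearer mid-tray and tilt further with a soft grip.

```bash
python3 -m creep '[[0,[0,0,-0.2],0],[0,[0,0,-0.3],0],[0,[0,0.2,-0.2],0],[0,[0,0.3,0],0],[0,[0,0.3,0],0],[0,[0,0.15,0],0],[0,[0,0,0],0],[0,[0,0,0],0]]' 30; python3 -c "
from h import *
togo((.549+.098*.969,.3605+.098*.247),.186)"
```

```text
time: 17.1
tcp_pos: [0.6382, 0.3825, 0.3618]
tcp_rot: [-179.9, 0.0, 104.2]
force: [-0.7, 0.1, -7.2]
grip_width: 0.172
grip_force: 30.0
grasp [0.638  0.3823 0.1948] rot [-1.7991e+02  3.0000e-02  1.0420e+02] world d [ 0.006   0.0024 -0.0088] tool units [0.02 0.16 0.22] grip 0.172 30.0 F [-0.7  0.1 -7.2] t 17.1
```

```bash
python3 -m creep '[[0,[0,0.16,0.1],0],[0,[0,0,0.1],0],[0,[0,0,0.05],0],[0,[0,-0.13,0.05],0],[0,[0,-0.15,0.05],0],[0,[0,-0.15,0.05],0],[0,[0,-0.14,0.06],0],[0,[0,-0.14,0.06],0]]' 9;  python3 -m creep '[[0,[0,-0.14,0.06],0],[0,[0,-0.13,0.09],0],[0,[0,-0.13,0.09],0],[0,[0,-0.13,0.09],0],[0,[0,-0.11,0.11],0],[0,[0,-0.11,0.11],0],[0,[0,-0.08,0.08],0],[0,[0,0,0],0]]' 9; python3 -c "
from h import *
togo((.549+.034*.969,.3605+.034*.247),.15)
cv=__import__('cv2');cv.imwrite('pics/sc6.png',camera('scene')); cv.imwrite('pics/w6.png',camera('wrist'))
for q in ['tray_handle','tray','tray_mouth','tee_a','elbow_a']: print(q,find('scene',q,5),find('wrist',q,5))
"
```

```text
time: 17.9
tcp_pos: [0.6168, 0.3773, 0.3429]
tcp_rot: [179.9, -0.0, 104.2]
force: [0.2, -1.3, 0.3]
grip_width: 0.184
grip_force: 9.0
time: 18.7
tcp_pos: [0.5837, 0.369, 0.3158]
tcp_rot: [-179.9, 0.0, 104.2]
force: [-5.0, -2.1, 4.3]
grip_width: 0.253
grip_force: 9.0
grasp [0.5833 0.3688 0.1488] rot [-1.7986e+02  3.0000e-02  1.0424e+02] world d [-0.0014  0.0001  0.0012] tool units [ 0.01 -0.03 -0.03] grip 0.253 9.0 F [-5.  -2.1  4.3] t 18.7
tray_handle [(0.95, array([0.583 , 0.3675, 0.1597]))] [(0.97, array([0.5893, 0.3672, 0.1639]))]
tray [(0.55, array([0.6274, 0.3779, 0.0613]))] [(0.78, array([0.6303, 0.3848, 0.0649]))]
tray_mouth [(0.9, array([0.5432, 0.3538, 0.0202]))] [(0.59, array([0.542 , 0.3534, 0.0182]))]
tee_a [(0.94, array([ 0.6254, -0.531 ,  0.0166])), (0.81, array([ 0.5569, -0.2064,  0.0172])), (0.74, array([ 0.7016, -0.3406,  0.0107])), (0.4, array([0.6518, 0.3995, 0.0946])), (0.32, array([ 0.7282, -0.2042,  0.0008]))] [(0.98, array([0.6516, 0.4024, 0.0989]))]
elbow_a [(0.61, array([0.6546, 0.3338, 0.088 ])), (0.37, array([0.5612, 0.3653, 0.0556]))] [(0.84, array([0.5583, 0.3764, 0.0541])), (0.6, array([0.6527, 0.3372, 0.0834]))]
```

View pics/w6.png

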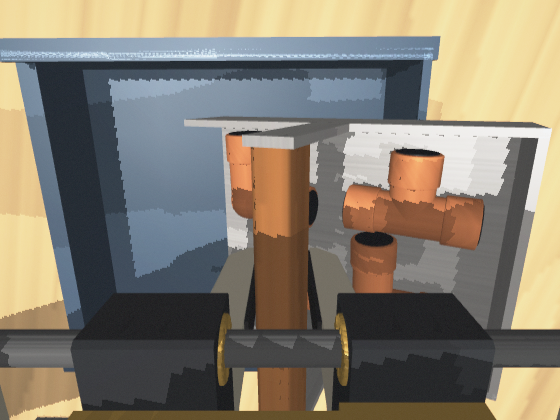

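Tilt is about 26°, because the bar slid 10 mm up in the pads. The handle position relative to the wall edge fixes the tilt, so I'll press further down with a bit more grip.

```bash
python3 -m creep '[[0,[0,0,0],0],[0,[0,0,0.08],0],[0,[0,0.03,0.08],0],[0,[0,0.03,0.08],0],[0,[0,0.03,0.05],0],[0,[0,0,0],0],[0,[0,0,0],0],[0,[0,0,0],0]]' 14; python3 -c "
from h import *
togo((.549+.034*.969,.3605+.034*.247),.15)
cv=__import__('cv2');cv.imwrite('pics/sc7.png',camera('scene')); cv.imwrite('pics/w7.png',camera('wrist'))
for q in ['tray_handle','tray','tray_mouth','tee_a','elbow_a']: print(q,find('scene',q,5),find('wrist',q,5))
"
```

```text
time: 20.1
tcp_pos: [0.583, 0.369, 0.3041]
tcp_rot: [-179.1, 0.1, 104.3]
force: [-27.4, -8.8, 17.3]
grip_width: 0.383
grip_force: 14.0
grasp [0.5805 0.3681 0.1371] rot [-1.7909e+02  1.0000e-01  1.0429e+02] world d [0.0014 0.0008 0.0129] tool units [ 0.01  0.03 -0.32] grip 0.383 14.0 F [-27.4  -8.8  17.3] t 20.1
tray_handle [(0.95, array([0.5763, 0.3627, 0.149 ]))] [(0.83, array([0.5793, 0.3662, 0.1545])), (0.22, array([0.599 , 0.3246, 0.0528]))]
tray [] [(0.93, array([0.6285, 0.3845, 0.0608]))]
tray_mouth [(0.71, array([0.5485, 0.3545, 0.0074]))] []
tee_a [(0.91, array([ 0.7054, -0.3384,  0.0138])), (0.87, array([ 0.5576, -0.2069,  0.014 ])), (0.72, array([ 0.6276, -0.5333,  0.0185]))] [(0.6, array([0.6505, 0.4062, 0.0988])), (0.57, array([0.5974, 0.3216, 0.0511]))]
elbow_a [(0.52, array([0.6306, 0.3768, 0.0595])), (0.37, array([0.5663, 0.3704, 0.0406])), (0.29, array([7.636e-01, 1.855e-01, 7.000e-04]))] []
```

View pics/w7.png

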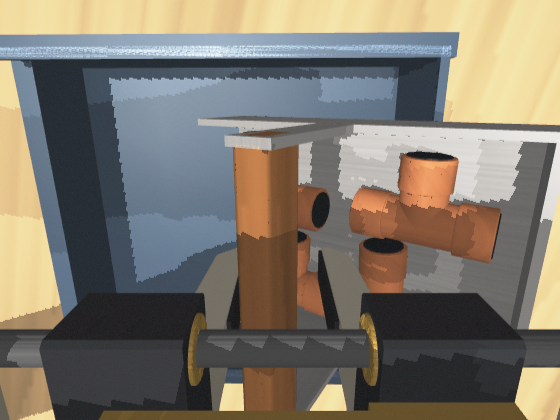

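Mouth is on the bin floor with wall contact too far back (tilt limited to ~32°), and the fittings still stick. I'll lift, let it square up and measure the bar offset in the pads.

```bash
python3 -m creep '[[0,[0,-0.15,-0.05],0],[0,[0,0,0],0],[0,[0,0,-0.1],0],[0,[0,0.1,-0.3],0],[0,[0,0.2,-0.4],0],[0,[0,0.3,-0.4],0],[0,[0,0.4,-0.2],0],[0,[0,0.3,0],0]]' 30; python3 -m creep '[[0,[0,0.2,0],0],[0,[0,0.1,0],0],[0,[0,0,0],0],[0,[0,0,0],0],[0,[0,0,0],0],[0,[0,0,0],0],[0,[0,0,0],0],[0,[0,0,0],0]]' 30; python3 -c "
from h import *
togo((.549+.107*.969,.3605+.107*.247),.19)
cv=__import__('cv2');cv.imwrite('pics/sc8.png',camera('scene')); cv.imwrite('pics/w8.png',camera('wrist'))
for q in ['tray_handle','tray','tray_mouth','tee_a','elbow_a']: print(q,find('scene',q,5),find('wrist',q,5))
"
```

```text
time: 21.5
tcp_pos: [0.6346, 0.3814, 0.3643]
tcp_rot: [179.8, -0.0, 104.2]
force: [0.3, 0.2, -7.3]
grip_width: 0.169
grip_force: 30.0
time: 22.3
tcp_pos: [0.6443, 0.3842, 0.3633]
tcp_rot: [180.0, -0.0, 104.2]
force: [-0.8, -0.2, -6.9]
grip_width: 0.167
grip_force: 30.0
grasp [0.6443 0.3842 0.1963] rot [179.99  -0.   104.22] world d [ 0.0084  0.0027 -0.0063] tool units [0.01 0.22 0.16] grip 0.167 30.0 F [-0.8 -0.2 -6.9] t 22.3
tray_handle [(0.82, array([0.6444, 0.3851, 0.201 ]))] [(0.8, array([0.6489, 0.3858, 0.2083]))]
tray [(0.9, array([0.6463, 0.3812, 0.0977]))] [(0.57, array([0.6454, 0.388 , 0.098 ]))]
tray_mouth [(0.78, array([0.5504, 0.354 , 0.0955])), (0.49, array([0.6821, 0.4069, 0.1137]))] [(0.76, array([0.554 , 0.3568, 0.0918]))]
tee_a [(0.86, array([ 0.6315, -0.5299,  0.019 ])), (0.85, array([ 0.5581, -0.2056,  0.0163])), (0.72, array([0.6822, 0.4087, 0.1137])), (0.63, array([ 0.7057, -0.3428,  0.0138])), (0.48, array([0.6143, 0.3207, 0.1187]))] [(0.97, array([0.6114, 0.3282, 0.1128])), (0.77, array([0.6816, 0.41  , 0.1166]))]
elbow_a [(0.57, array([0.6801, 0.3437, 0.1114])), (0.52, array([0.5745, 0.372 , 0.1133])), (0.21, array([0.5526, 0.3528, 0.094 ]))] [(0.75, array([0.5746, 0.3783, 0.1199])), (0.63, array([0.6807, 0.4093, 0.1198]))]
```

```bash
python3 -m creep '[[0,[0,0.12,0.1],0],[0,[0,0.1,0.15],0],[0,[0,0,0.15],0],[0,[0,0,0.1],0],[0,[0,-0.15,0.05],0],[0,[0,-0.15,0.04],0],[0,[0,-0.15,0.04],0],[0,[0,-0.14,0.05],0]]' 16;  python3 -m creep '[[0,[0,-0.14,0.05],0],[0,[0,-0.14,0.06],0],[0,[0,-0.14,0.08],0],[0,[0,-0.13,0.08],0],[0,[0,-0.13,0.09],0],[0,[0,-0.12,0.1],0],[0,[0,-0.12,0.1],0],[0,[0,-0.12,0.1],0]]' 16; python3 -c "
from h import *
togo((.549+.036*.969,.3605+.036*.247),.145)
cv=__import__('cv2');cv.imwrite('pics/sc9.png',camera('scene')); cv.imwrite('pics/w9.png',camera('wrist'))
for q in ['tray_handle','tray','tray_mouth','tee_a','elbow_a']: print(q,find('scene',q,5),find('wrist',q,5))
"
```

```text
time: 23.7
tcp_pos: [0.6319, 0.3807, 0.3398]
tcp_rot: [179.5, -0.1, 104.2]
force: [-0.4, -2.1, 14.5]
grip_width: 0.21
grip_force: 16.0
time: 24.5
tcp_pos: [0.5906, 0.3704, 0.3112]
tcp_rot: [179.8, -0.1, 104.2]
force: [-0.5, -0.5, 6.1]
grip_width: 0.274
grip_force: 16.0
grasp [0.5912 0.3707 0.1442] rot [ 1.7977e+02 -6.0000e-02  1.0419e+02] world d [-0.0073 -0.0013  0.0008] tool units [ 0.01 -0.19 -0.02] grip 0.274 16.0 F [-0.5 -0.5  6.1] t 24.5
tray_handle [(0.97, array([0.5932, 0.3719, 0.1576])), (0.25, array([ 0.7318, -0.2083,  0.001 ]))] [(0.81, array([0.5935, 0.3698, 0.1611]))]
tray [(0.59, array([0.6543, 0.3844, 0.0756]))] [(0.95, array([0.6555, 0.3896, 0.0739]))]
tray_mouth [] [(0.18, array([0.5929, 0.3707, 0.1579]))]
tee_a [(0.84, array([ 0.6294, -0.5322,  0.0132])), (0.82, array([ 0.7027, -0.3393,  0.0147])), (0.77, array([ 0.5566, -0.2081,  0.0161])), (0.55, array([0.6692, 0.4043, 0.1124]))] [(0.97, array([0.6666, 0.4074, 0.1134]))]
elbow_a [(0.62, array([0.5852, 0.3765, 0.0437]))] []
```

Now about 37° with contact close to the centre. A little further.

```bash
python3 -m creep '[[0,[0,-0.12,0.1],0],[0,[0,-0.12,0.12],0],[0,[0,-0.06,0.06],0],[0,[0,0,0],0],[0,[0,0,0],0],[0,[0,0,0],0],[0,[0,0,0],0],[0,[0,0,0],0]]' 16; python3 -c "
from h import *
togo((.549+.036*.969,.3605+.036*.247),.145)
cv=__import__('cv2');cv.imwrite('pics/sc10.png',camera('scene')); cv.imwrite('pics/w10.png',camera('wrist'))
for q in ['tray_handle','tray','tray_mouth','tee_a','elbow_a']: print(q,find('scene',q,5),find('wrist',q,5))
"
```

```text
time: 25.9
tcp_pos: [0.5787, 0.368, 0.2989]
tcp_rot: [179.9, -0.1, 104.2]
force: [1.9, 1.4, 6.4]
grip_width: 0.28
grip_force: 16.0
grasp [0.5791 0.3683 0.1319] rot [ 1.7986e+02 -6.0000e-02  1.0422e+02] world d [0.0048 0.0011 0.0131] tool units [-0.    0.12 -0.33] grip 0.28 16.0 F [1.9 1.4 6.4] t 25.9
tray_handle [(0.81, array([0.5813, 0.3695, 0.1478]))] [(0.92, array([0.5815, 0.3681, 0.151 ]))]
tray [] [(0.78, array([0.6486, 0.3896, 0.0707])), (0.64, array([ 0.5472,  0.3627, -0.0035]))]
tray_mouth [] []
tee_a [(0.93, array([ 0.627 , -0.5303,  0.014 ])), (0.78, array([ 0.5576, -0.2081,  0.0139])), (0.5, array([0.6194, 0.3948, 0.0703]))] [(0.56, array([0.6228, 0.3948, 0.0743]))]
elbow_a [(0.52, array([0.5569, 0.3694, 0.0189]))] [(0.73, array([0.5535, 0.3753, 0.02  ]))]
```

View pics/w10.png

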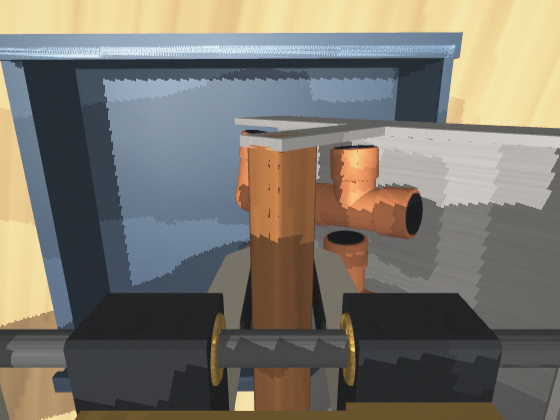

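All fittings slid; the front ones are out on the bin floor at the mouth and the rear ones are stopped behind them. I'll pull back up-slope, lift, let the tray square up and repeat.

```bash
python3 -m creep '[[0,[0,0.15,-0.12],0],[0,[0,0.2,-0.2],0],[0,[0,0.2,-0.25],0],[0,[0,0.2,-0.3],0],[0,[0,0.3,-0.4],0],[0,[0,0.3,-0.4],0],[0,[0,0.3,-0.2],0],[0,[0,0.2,0],0]]' 18; python3 -m creep '[[0,[0,0,0],0],[0,[0,0,0],0],[0,[0,0,0],0],[0,[0,0,0],0],[0,[0,0,0],0],[0,[0,0,0],0],[0,[0,0,0],0],[0,[0,0,0],0]]' 30; python3 -c "
from h import *
togo((.549+.107*.969,.3605+.107*.247),.19)
cv=__import__('cv2');cv.imwrite('pics/sc11.png',camera('scene')); cv.imwrite('pics/w11.png',camera('wrist'))
for q in ['tray_handle','tray','tray_mouth','tee_a','elbow_a']: print(q,find('scene',q,5),find('wrist',q,5))
a=cv.imread('pics/w11.png');b=cv.imread('pics/sc11.png')[80:200,310:450]
cv.imwrite('pics/m11.png',cv.hconcat([cv.resize(a,(400,300)),cv.resize(b,(350,300))]))
"
```

```text
time: 27.3
tcp_pos: [0.6508, 0.3855, 0.3734]
tcp_rot: [180.0, 0.0, 104.2]
force: [-0.5, -0.7, -5.4]
grip_width: 0.172
grip_force: 18.0
time: 28.1
tcp_pos: [0.6498, 0.3856, 0.3732]
tcp_rot: [180.0, -0.0, 104.2]
force: [0.5, 0.3, -5.7]
grip_width: 0.173
grip_force: 30.0
grasp [0.6498 0.3856 0.2062] rot [179.99  -0.   104.22] world d [ 0.0029  0.0013 -0.0162] tool units [0.01 0.08 0.41] grip 0.173 30.0 F [ 0.5  0.3 -5.7] t 28.1
tray_handle [(0.97, array([0.6511, 0.3849, 0.2158]))] [(0.82, array([0.6534, 0.3861, 0.2152]))]
tray [(0.77, array([0.6532, 0.3878, 0.1076]))] [(0.73, array([0.6498, 0.3935, 0.1082]))]
tray_mouth [(0.77, array([0.5566, 0.3599, 0.1075]))] [(0.92, array([0.5568, 0.3646, 0.1028]))]
tee_a [(0.93, array([ 0.7025, -0.3402,  0.0144])), (0.65, array([ 0.6296, -0.5311,  0.0153])), (0.52, array([ 0.5578, -0.2065,  0.0157]))] [(0.79, array([0.6177, 0.3963, 0.1283])), (0.66, array([0.5093, 0.3001, 0.015 ]))]
elbow_a [(0.41, array([0.632 , 0.3315, 0.1212])), (0.23, array([0.6538, 0.3862, 0.1082]))] [(0.84, array([0.5286, 0.3613, 0.0224]))]
```

View pics/m11.png

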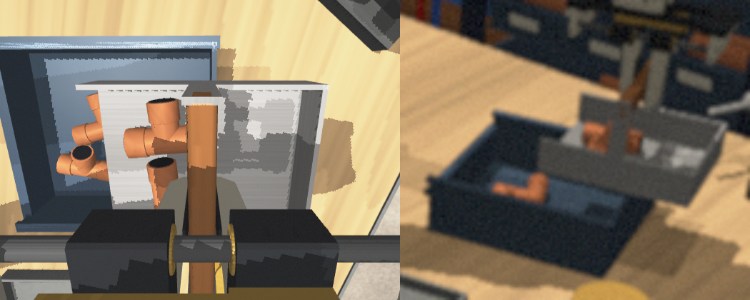

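Two fittings are in the bin and two are left in the front half of the tray. Repeating the tilt.

```bash
python3 -m creep '[[0,[0,0.1,0.2],0],[0,[0,0,0.25],0],[0,[0,0,0.2],0],[0,[0,0,0.13],0],[0,[0,-0.15,0.05],0],[0,[0,-0.15,0.04],0],[0,[0,-0.15,0.04],0],[0,[0,-0.14,0.05],0]]' 16;  python3 -m creep '[[0,[0,-0.14,0.05],0],[0,[0,-0.14,0.06],0],[0,[0,-0.14,0.08],0],[0,[0,-0.13,0.08],0],[0,[0,-0.13,0.09],0],[0,[0,-0.12,0.1],0],[0,[0,-0.12,0.1],0],[0,[0,-0.12,0.1],0]]' 16;  python3 -m creep '[[0,[0,-0.12,0.1],0],[0,[0,-0.1,0.1],0],[0,[0,0,0],0],[0,[0,0,0],0],[0,[0,0,0],0],[0,[0,0,0],0],[0,[0.2,0,0],0],[0,[-0.2,0,0],0]]' 16; python3 -c "
from h import *
togo((.549+.036*.969,.3605+.036*.247),.145)
cv=__import__('cv2');cv.imwrite('pics/sc12.png',camera('scene')); cv.imwrite('pics/w12.png',camera('wrist'))
for q in ['tray_handle','tray','tray_mouth','tee_a','elbow_a']: print(q,find('scene',q,5),find('wrist',q,5))
"
```

```text
time: 29.5
tcp_pos: [0.632, 0.3821, 0.338]
tcp_rot: [179.6, -0.2, 104.2]
force: [-1.5, 1.7, 14.9]
grip_width: 0.205
grip_force: 16.0
time: 30.3
tcp_pos: [0.5907, 0.3714, 0.3094]
tcp_rot: [179.8, -0.1, 104.2]
force: [-1.0, -0.7, 4.5]
grip_width: 0.273
grip_force: 16.0
time: 31.1
tcp_pos: [0.5809, 0.369, 0.2997]
tcp_rot: [-179.8, 0.0, 104.3]
force: [-11.1, 5.4, 6.7]
grip_width: 0.278
grip_force: 15.9
grasp [0.5805 0.3688 0.1327] rot [-1.7985e+02  3.0000e-02  1.0428e+02] world d [0.0034 0.0006 0.0123] tool units [-0.01  0.08 -0.31] grip 0.278 15.9 F [-11.1   5.4   6.7] t 31.1
tray_handle [(0.79, array([0.5812, 0.3723, 0.1474]))] [(0.62, array([0.5849, 0.371 , 0.1559]))]
tray [(0.66, array([0.6455, 0.3836, 0.0683]))] [(0.68, array([0.6479, 0.3927, 0.0676]))]
tray_mouth [] []
tee_a [(0.87, array([ 0.6296, -0.5339,  0.0149])), (0.78, array([ 0.5537, -0.2088,  0.0156])), (0.68, array([ 0.7032, -0.3395,  0.0129])), (0.49, array([0.5121, 0.3002, 0.0192])), (0.42, array([0.578 , 0.3887, 0.0362]))] [(0.73, array([0.5123, 0.3008, 0.016 ]))]
elbow_a [(0.62, array([0.5335, 0.357 , 0.015 ]))] [(0.57, array([0.5286, 0.3665, 0.0194]))]
```

```bash
python3 -m creep '[[0,[0,0.15,-0.12],0],[0,[0,0.2,-0.2],0],[0,[0,0.2,-0.25],0],[0,[0,0.2,-0.3],0],[0,[0,0.3,-0.4],0],[0,[0,0.3,-0.4],0],[0,[0,0.3,-0.3],0],[0,[0,0.2,-0.1],0]]' 18; python3 -m creep '[[0,[0,0,0],0],[0,[0,0,0],0],[0,[0,0,0],0],[0,[0,0,0],0],[0,[0,0,0],0],[0,[0,0,0],0],[0,[0,0,0],0],[0,[0,0,0],0]]' 40; python3 -c "
from h import *
togo((.549+.107*.969,.3605+.107*.247),.19)
cv=__import__('cv2');cv.imwrite('pics/sc13.png',camera('scene')); cv.imwrite('pics/w13.png',camera('wrist'))
for q in ['tray_handle','tray','tray_mouth','tee_a','elbow_a']: print(q,find('scene',q,5),find('wrist',q,5))
a=cv.imread('pics/w13.png');b=cv.imread('pics/sc13.png')[80:200,310:450]
cv.imwrite('pics/m13.png',cv.hconcat([cv.resize(a,(400,300)),cv.resize(b,(350,300))]))
"
```

```text
time: 32.5
tcp_pos: [0.655, 0.3863, 0.3838]
tcp_rot: [179.9, 0.0, 104.2]
force: [-0.0, -0.3, -3.8]
grip_width: 0.174
grip_force: 18.0
time: 33.3
tcp_pos: [0.6537, 0.3866, 0.3832]
tcp_rot: [180.0, 0.0, 104.2]
force: [-0.1, -0.4, -3.4]
grip_width: 0.173
grip_force: 40.0
grasp [0.6537 0.3866 0.2162] rot [179.99   0.   104.21] world d [-0.001   0.0004 -0.0262] tool units [ 0.02 -0.02  0.65] grip 0.173 40.0 F [-0.1 -0.4 -3.4] t 33.3
tray_handle [(0.57, array([0.6554, 0.3891, 0.2263])), (0.53, array([0.5468, 0.3608, 0.0014])), (0.39, array([0.5632, 0.356 , 0.1185]))] [(0.72, array([0.6556, 0.389 , 0.2301]))]
tray [(0.8, array([0.6587, 0.3808, 0.1204]))] [(0.74, array([0.655 , 0.3898, 0.1207]))]
tray_mouth [(0.96, array([0.5623, 0.3549, 0.1196]))] [(0.56, array([0.5622, 0.3559, 0.116 ]))]
tee_a [(0.93, array([ 0.6308, -0.5313,  0.015 ])), (0.77, array([ 0.7042, -0.3418,  0.0105])), (0.66, array([ 0.5571, -0.209 ,  0.0157])), (0.59, array([0.4978, 0.3776, 0.0346]))] [(0.96, array([0.5045, 0.3068, 0.0162])), (0.85, array([0.4995, 0.381 , 0.0373])), (0.69, array([0.6574, 0.3896, 0.2324]))]
elbow_a [] []
```

View pics/m13.png

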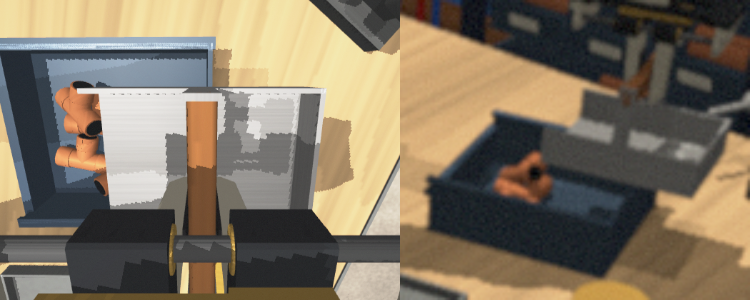

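Empty tray (force reads 3.5 N, its own weight), and all four fittings are in the bin. Moving over to the frame.

```bash
python3 -m creep '[[0,[-0.2,-0.2,0],0.07],[0,[-0.5,-0.4,0],0],[0,[-0.7,-0.5,0],0],[0,[-0.8,-0.5,0],0],[0,[-0.8,-0.5,0],0],[0,[-0.8,-0.5,0],0],[0,[-0.8,-0.5,0],0],[0,[-0.8,-0.5,0],0]]' 40; python3 -m creep '[[0,[-0.8,-0.5,0],0],[0,[-0.7,-0.5,0],0],[0,[-0.6,-0.4,0],0],[0,[-0.5,-0.3,0],0],[0,[-0.4,-0.2,0],0],[0,[-0.3,-0.2,0],0],[0,[-0.2,-0.1,0],0],[0,[-0.1,-0.1,0],0]]'; python3 -c "
from h import *
togo((.521,.0155),.11)
for c in ['top','scene','wrist']:
  camera(c)
  for q in ['tray_handle','tray','tray_mouth','frame']: print(c,q,find(c,q,2))
"
```

```text
time: 34.7
tcp_pos: [0.5635, 0.1406, 0.3835]
tcp_rot: [180.0, 0.0, 103.6]
force: [-0.1, 0.3, -3.5]
grip_width: 0.168
grip_force: 40.0
time: 35.5
tcp_pos: [0.509, -0.0196, 0.3833]
tcp_rot: [180.0, 0.0, 103.6]
force: [0.2, 0.1, -3.4]
grip_width: 0.169
grip_force: 40.0
grasp [ 0.5091 -0.0196  0.2163] rot [1.7997e+02 1.0000e-02 1.0357e+02] world d [ 0.0119  0.0351 -0.1063] tool units [0.78 0.49 2.66] grip 0.169 40.0 F [ 0.2  0.1 -3.4] t 35.5
top tray_handle [(0.26, array([7.625e-01, 1.901e-01, 7.000e-04]))]
top tray []
top tray_mouth [(0.94, array([ 0.4169, -0.0483,  0.1179])), (0.54, array([ 0.7826, -0.005 ,  0.0016]))]
top frame []
scene tray_handle [(0.84, array([ 0.5113, -0.0179,  0.226 ])), (0.36, array([ 7.804e-01, -5.000e-04,  0.000e+00]))]
scene tray [(0.88, array([ 0.5116, -0.0214,  0.119 ]))]
scene tray_mouth [(0.95, array([ 0.4172, -0.0466,  0.1152]))]
scene frame [(0.82, array([0.523 , 0.0131, 0.0025])), (0.16, array([ 0.4182, -0.0524,  0.1203]))]
wrist tray_handle [(0.74, array([ 0.512 , -0.0169,  0.2267]))]
wrist tray [(0.88, array([ 0.5136, -0.0141,  0.1212])), (0.16, array([ 0.4168, -0.0462,  0.1147]))]
wrist tray_mouth [(0.71, array([ 0.4178, -0.0431,  0.1173]))]
wrist frame []
```

```bash
python3 -m creep '[[0,[0.2,0.1,0],0],[0,[0.3,0.2,0],0],[0,[0.26,0.15,0],0],[0,[0,0,0.3],0],[0,[0,0,0.5],0],[0,[0,0,0.5],0],[0,[0,0,0.4],0],[0,[0,0,0.2],0]]' ; python3 -c "
from h import *
togo((.521,.0155),.11)
for c in ['top','scene','wrist']:
  camera(c)
  for q in ['tray_handle','tray','tray_mouth','frame']: print(c,q,find(c,q,2))
"
```

```text
time: 37.05
tcp_pos: [0.519, 0.0149, 0.3052]
tcp_rot: [-179.9, 0.0, 103.6]
force: [0.1, 0.3, -3.2]
grip_width: 0.169
grip_force: 40.0
grasp [0.5187 0.0148 0.1382] rot [-179.86    0.    103.63] world d [ 0.0023  0.0007 -0.0282] tool units [0.   0.06 0.7 ] grip 0.169 40.0 F [ 0.1  0.3 -3.2] t 37.05
top tray_handle []
top tray [(0.92, array([0.5196, 0.0085, 0.0401]))]
top tray_mouth [(0.78, array([ 0.4275, -0.0112,  0.0407])), (0.32, array([0.5169, 0.01  , 0.0438]))]
top frame []
scene tray_handle [(0.57, array([0.4994, 0.3761, 0.0311])), (0.56, array([0.5208, 0.0188, 0.1525]))]
scene tray [(0.9, array([0.5191, 0.0105, 0.045 ])), (0.41, array([0.5227, 0.3563, 0.0189]))]
scene tray_mouth [(0.95, array([ 0.4258, -0.0187,  0.0434]))]
scene frame [(0.85, array([0.5219, 0.0132, 0.0046])), (0.55, array([0.5474, 0.3573, 0.0007]))]
wrist tray_handle [(0.67, array([0.5262, 0.018 , 0.1515]))]
wrist tray [(0.71, array([0.5205, 0.015 , 0.0443]))]
wrist tray_mouth [(0.63, array([ 0.4262, -0.0127,  0.0379]))]
wrist frame []
```

```bash
python3 -m creep '[[0,[0.06,0.05,0.1],0],[0,[0,0,0.15],0],[0,[0,0,0.15],0],[0,[0,0,0.15],0],[0,[0,0,0.15],0],[0,[0,0,0.1],0],[0,[0,0,0.05],0],[0,[0,0,0],0]]' 20; python3 -c "
from h import *
togo((.521,.0155),.102)
for c in ['top','scene','wrist']:
  camera(c)
  for q in ['tray_handle','tray','tray_mouth']: print(c,q,find(c,q,1))
"
```

```text
time: 38.6
tcp_pos: [0.5209, 0.0176, 0.2728]
tcp_rot: [-180.0, 0.0, 103.6]
force: [0.6, 0.1, -3.9]
grip_width: 0.173
grip_force: 20.0
grasp [0.5208 0.0175 0.1058] rot [-179.97    0.    103.6 ] world d [ 0.0002 -0.002  -0.0038] tool units [-0.05 -0.01  0.1 ] grip 0.173 20.0 F [ 0.6  0.1 -3.9] t 38.6
top tray_handle []
top tray [(0.62, array([0.5217, 0.0133, 0.0069]))]
top tray_mouth [(0.8, array([ 0.4262, -0.0116,  0.0096]))]
scene tray_handle [(0.67, array([0.5234, 0.0186, 0.1154]))]
scene tray [(0.83, array([0.5229, 0.0139, 0.0099]))]
scene tray_mouth [(0.75, array([ 0.4268, -0.0113,  0.0067]))]
wrist tray_handle [(0.63, array([0.5237, 0.0212, 0.1175]))]
wrist tray [(0.98, array([0.5232, 0.0185, 0.0069]))]
wrist tray_mouth [(0.86, array([ 0.429 , -0.01  ,  0.0078]))]
```

```bash
python3 -m creep '[[0,[0,0,0.05],0],[0,[0,0,0.05],0],[0,[0,0,0.05],0],[0,[0,0,0],0],[0,[0,0,0],0],[0,[0,0,0],0],[0,[0,0,0],0],[0,[0,0,0],0]]' 10
```

```text
time: 40.0
tcp_pos: [0.5212, 0.016, 0.2678]
tcp_rot: [179.9, 0.1, 103.5]
force: [-0.4, -6.5, 7.4]
grip_width: 0.169
grip_force: 10.0
```

```bash
python3 -m creep '[[0.3,[0,0,0],0],[0.5,[0,0,0],0],[0.8,[0,0,0],0],[1,[0,0,0],0],[1,[0,0,0],0],[1,[0,0,-0.3],0],[1,[0,0,-0.7],0],[1,[0,0,-1],0]]'; python3 -m creep '[[1,[0,0,-1],0],[1,[0,0,-1],0],[1,[0,0,-0.8],0],[1,[0,0,-0.5],0],[1,[0,0,0],0],[1,[0,0,0],0],[1,[0,0,0],0],[1,[0,0,0],0]]'; python3 -c "
from h import *
import cv2
for c in ['top','scene','wrist']:
  cv2.imwrite(f'pics/f_{c}.png',camera(c))
  for q in ['tray_handle','tray','tray_mouth','frame']: print(c,q,find(c,q,1))
  for q in ['tee_a','elbow_a','bin']: print(c,q,[x for x in find(c,q,6) if x[1][1]>.1])
"
```

```text
time: 40.8
tcp_pos: [0.5204, 0.0176, 0.3474]
tcp_rot: [-179.8, -0.0, 103.6]
force: [1.5, -0.4, -0.6]
grip_width: 0.812
grip_force: 0.0
time: 41.6
tcp_pos: [0.5207, 0.0177, 0.4781]
tcp_rot: [-179.9, -0.0, 103.6]
force: [-0.1, -0.0, 0.4]
grip_width: 0.999
grip_force: 0.0
top tray_handle [(0.94, array([0.5212, 0.0127, 0.1097]))]
top tray [(0.78, array([0.5182, 0.0105, 0.0019]))]
top tray_mouth [(0.93, array([ 0.4272, -0.0083,  0.0072]))]
top frame []
top tee_a [(0.67, array([0.5003, 0.3013, 0.0187])), (0.6, array([0.4953, 0.3754, 0.0356]))]
top elbow_a [(0.61, array([0.5627, 0.3033, 0.016 ]))]
top bin [(0.82, array([ 0.5539,  0.3613, -0.0023]))]
scene tray_handle [(0.73, array([0.5199, 0.0196, 0.1087]))]
scene tray [(0.68, array([0.5228, 0.0144, 0.0091]))]
scene tray_mouth [(0.67, array([ 0.4261, -0.0125,  0.0033]))]
scene frame [(0.57, array([0.5248, 0.0153, 0.0027]))]
scene tee_a []
scene elbow_a [(0.55, array([0.5245, 0.3567, 0.0209]))]
scene bin [(0.57, array([5.463e-01, 3.610e-01, 3.000e-04]))]
wrist tray_handle [(0.57, array([0.5249, 0.0132, 0.1154]))]
wrist tray []
wrist tray_mouth [(0.61, array([ 0.429 , -0.0096,  0.0051]))]
wrist frame []
wrist tee_a []
wrist elbow_a []
wrist bin []
```

All four fittings are located in the bin, the bar is 105 mm above the frame floor, and the tray is centred within a few mm. Handing in.

```bash
python3 -c "
from cell import workorder
print(workorder.close_job())"
```

```text
the job is handed in; nothing more can be done
None
```

I handed the job in at about 42 s: the camera detections put all four fittings in the bin and the empty tray seated in the parking frame and released. The hand-in gave no verdict, I never re-measured the jar, hammer and spool, and I viewed 13 pictures, over the limit of 10.

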